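# Change the purge gas over at the valve manifold

### The job

Change the probe station's purge gas from air to nitrogen at the valve manifold: with one finger, push the yellow air lever round until it stops square across its tube, and only then push the blue nitrogen lever round until it stops in line with its tube. Push the levers, do not take them in the grip; leave the green argon lever shut and do not shift the things lying around.

Things in the scene. Friction and masses are not known exactly. Their poses are not given: they have to be found in the camera images.
- manifold: Fixed grey metal plate, 240 x 520 x 10 mm, on the bench, with three branch tubes along its x at y = -140, 0, +140 mm (which gas is where varies) and a header tube along y at x = +90 mm; tube axes 50 mm up. Origin on the bench under the middle pivot; +x to the header. Regulator (102 mm high) and gauge at x = +90, y = -190 to -290 mm; all else but stems and levers is under 70 mm.
- air_valve: Fixed branch with the air ball valve: stainless tube of 12.7 mm along its x axis, valve body 35 mm across, yellow band on the tube. Origin on the top of the base plate (10 mm over the bench), right under the lever's pivot; x along the tube towards the header, z up.
- nitrogen_valve: The same branch for nitrogen, with a blue band.
- argon_valve: The same branch for argon, with a green band. To be left shut.
- air_lever (a joint): Angle of the yellow lever, rad. 0 = shut, on its stop: it points along the valve's +y, square across the tube. pi/2 = fully open, on the other stop: along the valve's -x, over the inlet tube. Grows anticlockwise from above. About 0.4 N m of friction (5 N at 75 mm from the pivot); stays where it is left. Starts fully or partly open (1.0 to 1.57).
- nitrogen_lever (a joint): Angle of the blue lever, rad, with the same meaning, stops and friction. It starts shut.
- argon_lever (a joint): Angle of the green lever, rad, with the same meaning. It starts shut and must stay so.
- air_pivot (a point): On the vertical turning axis of the yellow lever, at the mid-height of its sleeve (84.5 mm over the bench). Its y axis points along the lever to the tip, z up; the axes turn with the lever.
- air_tip (a point): Centre of the end of the yellow lever, 100 mm from the pivot; axes as at the pivot. Its yellow plastic sleeve, 18 mm wide and 10 mm thick, runs from 42 to 100 mm from the pivot at mid-height 84.5 mm over the bench; beneath it are only the tube and clamp (top 60 mm).
- nitrogen_pivot (a point): The same point on the blue lever.
- nitrogen_tip (a point): The same point on the blue lever: the end of its blue sleeve, 100 mm from the pivot.
- argon_tip (a point): The same point on the green lever: the end of its green sleeve.
- tape_spool: Loose white spool of thread tape, 50 mm across, 18 mm high, lying flat on the base plate between two branches. Origin under its centre.
- union: Loose brass hexagonal pipe union, 28 mm across, 34 mm high, standing on the base plate between two branches. Origin under its centre.
- jar: Loose clear jar with black cap, 50 mm across, 60 mm high, on the bench beyond the plate's +y end. Origin under its centre.
- wrench: Loose steel combination wrench, 180 mm long and 8 mm thick, lying on the bench between the robot and the plate. Origin under its middle, x along it.
Mind the look-alikes: they are no part of the job. Leave any brown look-alike of the air_valve alone.

How it is judged:
On the way, in this order (a step that is already met when the one before it is completed fails the run):
1. the air lever is shut, square across its tube, with the nitrogen lever still shut (value of joint air_lever below 0.09 rad and value of joint nitrogen_lever below 0.12 rad), for 0.2 s.
2. the nitrogen lever is fully open, in line with its tube (value of joint nitrogen_lever above 1.48 rad and value of joint air_lever below 0.09 rad), for 0.2 s.
At the end, for the whole second after the job is handed in: The yellow air lever is within 5 degrees of its shut stop, the blue nitrogen lever within 5 degrees of its open stop, the green argon lever still shut within 5 degrees, and the loose things are where they were within 15 mm (all of step 2 and value of joint argon_lever below 0.09 rad); the robot touches nothing.
It fails at once if the nitrogen lever is opened (over 7 degrees) while the air lever is not yet shut (value of joint each of nitrogen_lever, air_lever above 0.12 rad).
It fails at once if the argon lever is turned (over 7 degrees) (value of joint argon_lever above 0.12 rad).
It fails at once if the air lever is taken between the fingers instead of pushed (contact force between the fingers and air_valve above 1 N and x of the grasp point in the frame of air_tip between -0.006 and 0.006 m and y of the grasp point in the frame of air_tip between -0.09 and 0.012 m and z of the grasp point in the frame of air_tip below 0.018 m).
It fails at once if the nitrogen lever is taken between the fingers instead of pushed (contact force between the fingers and nitrogen_valve above 1 N and x of the grasp point in the frame of nitrogen_tip between -0.006 and 0.006 m and y of the grasp point in the frame of nitrogen_tip between -0.09 and 0.012 m and z of the grasp point in the frame of nitrogen_tip below 0.018 m).
It fails at once if a loose thing is shifted, lifted or carried by more than 15 mm (distance of any of tape_spool, union, jar, wrench from where it was at the start of the episode above 0.015 m).
It also fails if it takes over 58 s, if anything falls off the work surface, if the arm or the gripper's body presses on something with over 40 N, if the wrist force passes 120 N, or if a joint passes its speed limit or range.

### The arm

A 6-joint arm with a two-finger parallel gripper is mounted at the origin on the work surface. World frame = base frame: x ahead of the robot, y to its left, z up, the work surface at z = 0. Lengths are in m, angles in rad, forces in N, time in s.
With the tool pointing down it reaches from about 0.225 to 0.875 m from the base axis. Payload 3.4 kg.
Tool frame: the origin (TCP) lies at the very end of the fingers, on their centre line; the grasp point (between the pads) lies 19 mm behind it (manip.tcp_to_grasp is the distance from the TCP to the grasp point, in m); z points along the fingers, y is the line along which they close (so a half turn about z gives the same grasp; the last joint's range is limited). The gripper opens to 85 mm and grips with 20 to 120 N. Pads are 22 mm wide; open, the fingers measure 114 mm over their backs; the gripper's body (76 mm by 85 mm) begins 54 mm behind the grasp point. The pads swing forward as they close: fully open they stand 13 mm farther back than shut.
Start: joints at [-1.36, 0.276, 1.505, -0, 1.361, -0.121], TCP at [0.187, -0.544, 0.231] pointing down, gripper open.
Joint ranges: [-2.89, 2.89], [-0.75, 2.08], [0.22, 2.7], [-1.18, 4.32], [0.11, 2.71], [-2.7, 2.7]. Speed limits (rad/s): [2.57, 2.57, 3.14, 3.14, 3.14, 3.14].

### API

Orientations are given as a unit quaternion [w, x, y, z].
In Python, from rig import status, get_image, job, manip gives the robot as it stands.
- The arm moves only by the tool apply_moves, never from a script. Its arguments are lists of equal length, an entry for each row: "xyz": the shift along the tool's x, y, z each as a share of 0.3 m, from -1 to 1, a list of three; "rot": the turn, a rotation vector about the tool's x, y, z each as a share of 60 degrees, from -1 to 1, a list of three; "hand": the opening, from -1 (shut) to 1 (fully open). A call has 1 to 8 rows; each row shifts and turns the commanded pose from where the row before left it, along the tool's axes as they then stand; what a row does not reach is not made up. A row lasts 1/8 s, in which the tool goes at most 62.5 mm and 10.7 degrees, less where a joint would pass 70% of its speed; a pose out of reach is approached as far as the arm can. A call with a number of a shift or a turn outside -1 to 1 is refused whole. A call with a gripper value outside its range is refused whole. The fingers move at their own pace and stop on an object; "force" is the grip in N (left out, the last holds). Time passes only in rows, so rows that do not move let the fingers close. It gives the time, the measured TCP pose, the force, the opening and the grip force at its end, in the units of the state.
- status.get_state(): the state, without advancing time (a new reading comes with each control period).
- get_image(name): name is "side" or "top" or "wrist"; returns a dict with "pixels" (384x512x3 uint8, red, green, blue), "fovy" (degrees; the focal length in pixels is half the picture's height over the tangent of half this angle, whatever the lens; pixels are square), "cx", "cy" (the principal point, pixels), "dist" ([k1, k2, p1, p2, k3] as OpenCV has them; the pictures are not rectified), "origin" and "orientation" of the camera in the world; the wrist camera has in their place "tool_from_camera" (4x4, takes a point from camera to tool coordinates, whose origin is the TCP and whose axes are the flange's). Camera axes: x right, y down, z forward; pixel columns grow to the right and rows downward; lengths in m; the calibration is good to about 2 mm. A picture is of the moment at which its call begins: read the wrist's pose just before it. There is no depth.
- job.sign_off(): hands the job in; it is judged then, once.
The state is a dict: "clock": time; "qpos": joint angles; "qd": joint speeds; "effort": joint torques, N m; "position": TCP position; "ee_rot": TCP orientation; "contact_force": force on the tool from outside, world axes, zero at the start; "moment": the same for the moment, N m; "width": finger opening in m; "gripper_force": force on a finger pad.
Only numpy, scipy, OpenCV 4.12 (cv2) and the standard library are available. Lean on these libraries where they do the work, as an engineer would, in place of code of your own. Each camera call takes 0.05 s, during which the arm holds its last target. There are 200 camera calls.

## Working session

There is one attempt and no reset: what is moved stays moved. The work goes in short steps, Python scripts to look and compute and a tool call to move; the robot and the scene stay as the last step left them, time stands still between calls to the robot, and variables do not carry over. Pictures are saved under pics/ and viewed, at most 10 in all, crops included, and the job is handed in when it is done.

Besides the shell and the picture viewer there is one more tool, called after ">>>" in YAML: its name, and indented under it one key for each argument. apply_moves: Moves the arm, as the interface text tells. Its arguments: {"type":"object","properties":{"xyz":{"type":"array","items":{"type":"array","items":{"type":"number","minimum":-1,"maximum":1}}},"rot":{"type":"array","items":{"type":"array","items":{"type":"number","minimum":-1,"maximum":1}}},"hand":{"type":"array","items":{"type":"number"}},"force":{"type":"number"}},"required":["xyz","rot","hand"]}

```bash
mkdir -p pics; cat > h.py <<'E'
import numpy as np, cv2
from scipy.spatial.transform import Rotation as R
from rig import status, get_image, job, manip
def q2R(q): return R.from_quat([q[1],q[2],q[3],q[0]]).as_matrix()
def cam(name):
    s=status.get_state(); im=get_image(name)
    f=192/np.tan(np.radians(im['fovy'])/2)
    K=np.array([[f,0,im['cx']],[0,f,im['cy']],[0,0,1]])
    if name=='wrist':
        T=np.array(im['tool_from_camera']); Rt=q2R(s['ee_rot']); Rw=Rt@T[:3,:3]; o=Rt@T[:3,3]+np.array(s['position'])
    else:
        o=np.array(im['origin']); M=np.array(im['orientation']); Rw=M if M.shape==(3,3) else q2R(M)
    return dict(p=np.array(im['pixels']),K=K,d=np.array(im['dist'],float),R=Rw,o=o)
def ray(c,px):
    n=cv2.undistortPoints(np.array(px,float).reshape(-1,1,2),c['K'],c['d']).reshape(-1,2)
    return np.c_[n,np.ones(len(n))]@c['R'].T
def on(c,px,z):
    r=ray(c,px); return c['o']+r*((z-c['o'][2])/r[:,2])[:,None]
def save(c,name): cv2.imwrite('pics/'+name,cv2.cvtColor(c['p'],cv2.COLOR_RGB2BGR))
E
python3 - <<'E'
from h import *
import pickle
C={n:cam(n) for n in('top','side')}
pickle.dump(C,open('c.pkl','wb'))
for n,c in C.items():
    print(n,c['o'],c['R'].round(3).tolist())
    save(c,n+'0.png')
print(status.get_state(), manip.tcp_to_grasp)
E
```

```text
top [0.49319725 0.11700398 1.08168861] [[-0.001, -0.999, 0.04], [-1.0, 0.001, 0.007], [-0.007, -0.04, -0.999]]
side [0.41940817 0.83983    0.83688641] [[-0.985, -0.137, 0.108], [-0.174, 0.713, -0.679], [0.015, -0.687, -0.726]]
{'clock': 0.1, 'qpos': array([-1.36000311e+00,  2.76516631e-01,  1.50602957e+00,  3.62985452e-05,
        1.36068656e+00, -1.21032052e-01]), 'qd': array([ 0.00050865, -0.00235785, -0.00265475,  0.0010214 ,  0.00028333,
       -0.0013782 ]), 'effort': array([ 1.62595683e-03, -4.17701054e+01, -2.46405602e+01, -1.71957895e-04,
        5.80996988e-03, -3.80622339e-06]), 'position': array([ 0.18720661, -0.54316705,  0.23052565]), 'ee_rot': array([-8.20024788e-04,  9.86268338e-01,  1.65148699e-01, -1.90630079e-05]), 'contact_force': array([-0.01330255,  0.15708374, -0.18801791]), 'moment': array([ 0.01011004,  0.01947017, -0.01954049]), 'gripper_force': 0.0, 'width': 0.0855011802282241} 0.0187
```

View pics/top0.png

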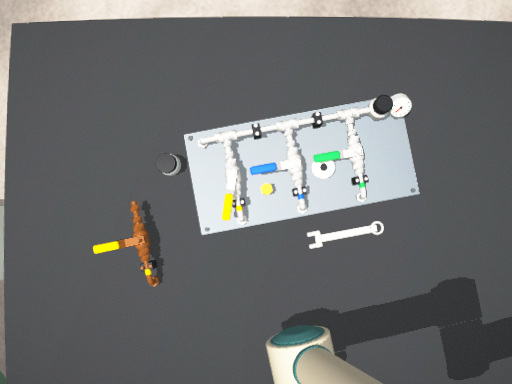

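View pics/side0.png

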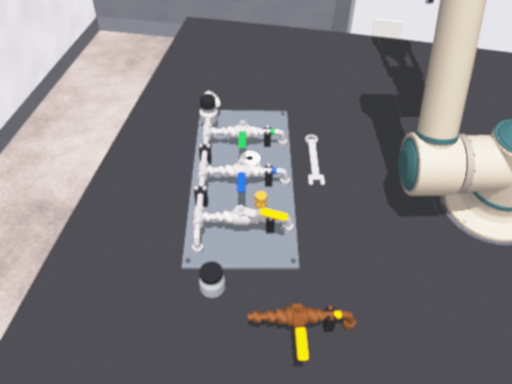

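The candidates for the air lever are the yellow sleeve on the plate at top (228,207) / side (273,214), and the yellow sleeve on the brown look-alike at top (106,247) / side (302,343). I choose the first: it has a stainless tube and sits on the plate. The brass union at (267,189) and the yellow bands are also yellowish. The blue nitrogen sleeve is at (263,169) and the green one at (327,156).

```bash
python3 - <<'E'
from h import *
import pickle
C=pickle.load(open('c.pkl','rb'))
rng={'yellow':((22,150,120),(34,255,255)),'blue':((100,150,80),(125,255,255)),'green':((45,150,60),(85,255,255))}
for n,c in C.items():
    hsv=cv2.cvtColor(c['p'],cv2.COLOR_RGB2HSV)
    for k,(a,b) in rng.items():
        m=cv2.inRange(hsv,a,b); cs,_=cv2.findContours(m,0,2)
        for q in cs:
            if cv2.contourArea(q)<15: continue
            (ctr,wh,ang)=cv2.minAreaRect(q); bp=cv2.boxPoints((ctr,wh,ang))
            w=on(c,bp,0.0895)[:,:2]
            e=[np.linalg.norm(w[1]-w[0]),np.linalg.norm(w[2]-w[1])]
            ax=(w[1]-w[0]) if e[0]>e[1] else (w[2]-w[1])
            print(n,k,np.round(ctr,1),'world',w.mean(0).round(4),'len',np.round(e,4),'dir',np.degrees(np.arctan2(ax[1],ax[0])).round(1))
# plate corners on top at z=.01
c=C['top']
px=[(186,133),(406,97),(419,193),(202,234)]
print(on(c,px,0.01).round(3))
print('jar',on(c,[(168,163)],.03).round(3),'wrench',on(c,[(345,235)],.0).round(3))
i=c['p'][80:260,80:440]
cv2.imwrite('pics/crop.png',cv2.cvtColor(cv2.resize(i[:, :260],None,fx=3,fy=3,interpolation=cv2.INTER_CUBIC),cv2.COLOR_RGB2BGR))
E
```

```text
top yellow [147.5 271.6] world [0.3508 0.3669] len [0.0133 0.0125] dir -75.6
top yellow [105.7 247. ] world [0.4032 0.4595] len [0.0583 0.0183] dir -78.5
top yellow [238.5 207.6] world [0.489  0.1703] len [0.012  0.0094] dir -76.0
top yellow [227.3 206.5] world [0.4914 0.1945] len [0.0554 0.0171] dir -7.5
top yellow [266.3 188.8] world [0.5295 0.1109] len [0.0197 0.0182] dir -45.0
top blue [263.  168.5] world [0.573  0.1178] len [0.0553 0.0165] dir -78.7
top green [326.5 156.4] world [ 0.5991 -0.0191] len [0.0552 0.0164] dir -80.5
side yellow [301.3 343.5] world [0.402 0.466] len [0.0207 0.0595] dir 101.1
side yellow [337.5 314. ] world [0.3469 0.4017] len [0.0122 0.0155] dir 93.6
side yellow [273.3 214.3] world [0.4899 0.1992] len [0.0229 0.0564] dir 168.8
side yellow [260.5 196. ] world [0.5237 0.1546] len [0.0189 0.0171] dir -169.2
side blue [241. 182.] world [0.5718 0.1217] len [0.0174 0.054 ] dir 101.1
side green [242.  139.5] world [ 0.5971 -0.0153] len [0.0143 0.0538] dir 101.1
[[ 0.663  0.298  0.01 ]
 [ 0.749 -0.221  0.01 ]
 [ 0.522 -0.248  0.01 ]
 [ 0.428  0.259  0.01 ]]
jar [[0.591 0.336 0.03 ]] wrench [[ 0.424 -0.074  0.   ]]
```

View pics/crop.png

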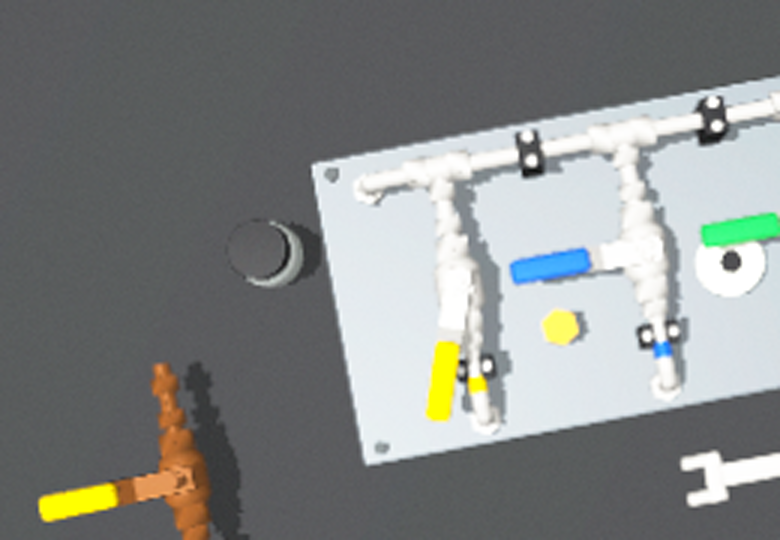

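```bash
cat > plan.py <<'E'
from h import *
yaw=np.radians(100.7)
P={'air':np.array([.560,.1855]),'n2':np.array([.586,.048])}
def u(a): return np.array([np.cos(a),np.sin(a)])
s=status.get_state(); Rt=q2R(s['ee_rot'])
def finger(v,lev,sgn,gap,r=.078):
    # lever angle lev (rad, 0 shut); sgn=+1 finger on anticlockwise side
    a=yaw+lev; n=u(a+sgn*np.pi/2)
    t=Rt[:2,:2].T@n
    h=.009+.011*abs(t[0])+.0145*abs(t[1])+gap
    return P[v]+r*u(a)+h*n
def path(pts):
    p=np.array(s['position'])
    for q in pts:
        d=Rt.T@(np.array(q)-p)/.3
        print(np.round(q,3),'share',d.round(3)); p=np.array(q)
E
python3 - <<'E'
from plan import *
z=.074
a=finger('air',1.24,1,.018)
pts=[[*a,.231],[*a,z]]+[[*finger('air',l,1,0),z] for l in (1.24,1.0,.75,.5,.25,.12,0.04,-.02)]
path(pts)
E
```

```text
[0.476 0.152 0.231] share [ 1.666 -1.878  0.002]
[0.476 0.152 0.074] share [-0.     0.001  0.523]
[0.479 0.17  0.074] share [ 0.027 -0.053  0.   ]
[0.478 0.19  0.074] share [ 0.017 -0.063  0.   ]
[0.482 0.211 0.074] share [ 0.036 -0.062  0.   ]
[0.492 0.23  0.074] share [ 0.053 -0.052  0.   ]
[0.508 0.247 0.074] share [ 0.068 -0.035  0.   ]
[0.517 0.254 0.074] share [ 0.037 -0.011  0.   ]
[0.522 0.257 0.074] share [ 0.017 -0.004  0.   ]
[0.525 0.259 0.074] share [ 0.013 -0.003  0.   ]
```

>>> apply_moves:
  xyz:
    - [0.119, -0.134, 0]
    - [0.119, -0.134, 0]
    - [0.119, -0.134, 0]
    - [0.119, -0.134, 0]
    - [0.119, -0.134, 0]
    - [0.119, -0.134, 0]
    - [0.119, -0.134, 0]
    - [0.119, -0.134, 0]
  rot:
    - [0, 0, 0]
    - [0, 0, 0]
    - [0, 0, 0]
    - [0, 0, 0]
    - [0, 0, 0]
    - [0, 0, 0]
    - [0, 0, 0]
    - [0, 0, 0]
  hand: [-1, -1, -1, -1, -1, -1, -1, -1]
  force: 60

```text
clock: 1.1
position: [0.3528, -0.1448, 0.2312]
ee_rot: [0.0, 0.986, 0.165, 0.0]
contact_force: [1.4, -0.1, -0.4]
width: -0.0003
gripper_force: 0.0
```

>>> apply_moves:
  xyz:
    - [0.119, -0.134, 0]
    - [0.119, -0.134, 0]
    - [0.119, -0.134, 0]
    - [0.119, -0.134, 0]
    - [0.119, -0.134, 0]
    - [0.119, -0.134, 0]
    - [0, 0, 0]
    - [0, 0, 0]
  rot:
    - [0, 0, 0]
    - [0, 0, 0]
    - [0, 0, 0]
    - [0, 0, 0]
    - [0, 0, 0]
    - [0, 0, 0]
    - [0, 0, 0]
    - [0, 0, 0]
  hand: [-1, -1, -1, -1, -1, -1, -1, -1]

```text
clock: 2.1
position: [0.4758, 0.1509, 0.2307]
ee_rot: [0.0, 0.986, 0.166, -0.001]
contact_force: [0.2, -1.0, -1.1]
width: -0.0
gripper_force: 0.0
```

```bash
python3 - <<'E'
from plan import *
print(s['position'],s['width'],s['clock'],s['contact_force'])
c=cam('wrist'); save(c,'w1.png')
hsv=cv2.cvtColor(c['p'],cv2.COLOR_RGB2HSV)
for k,(a,b) in {'yellow':((22,150,120),(34,255,255)),'blue':((100,150,80),(125,255,255))}.items():
    cs,_=cv2.findContours(cv2.inRange(hsv,a,b),0,2)
    for q in cs:
        if cv2.contourArea(q)<60: continue
        bp=cv2.boxPoints(cv2.minAreaRect(q)); w=on(c,bp,.0895)[:,:2]
        print(k,bp.mean(0).round(),w.round(4).tolist(),w.mean(0).round(4))
E
```

```text
[0.47580034 0.1509391  0.23068479] -1.928974162832043e-05 2.1 [ 0.15479329 -1.04334842 -1.14321655]
yellow [ 22. 218.] [[0.3712, 0.3572], [0.3761, 0.3432], [0.3656, 0.3418], [0.3607, 0.356]] [0.3684 0.3495]
yellow [237. 157.] [[0.4876, 0.1768], [0.4979, 0.1778], [0.4992, 0.1661], [0.4889, 0.165]] [0.4934 0.1714]
yellow [306. 134.] [[0.5258, 0.1324], [0.5446, 0.1279], [0.5395, 0.1061], [0.5204, 0.1103]] [0.5326 0.1192]
yellow [212. 151.] [[0.4636, 0.2062], [0.519, 0.1987], [0.5174, 0.1816], [0.4615, 0.1883]] [0.4904 0.1937]
blue [368. 176.] [[0.5104, 0.0559], [0.52, 0.0582], [0.5218, 0.0457], [0.5121, 0.0433]] [0.5161 0.0508]
blue [324.  91.] [[0.5585, 0.144], [0.5753, 0.1473], [0.5855, 0.0924], [0.5686, 0.0881]] [0.572  0.1179]
```

View pics/w1.png

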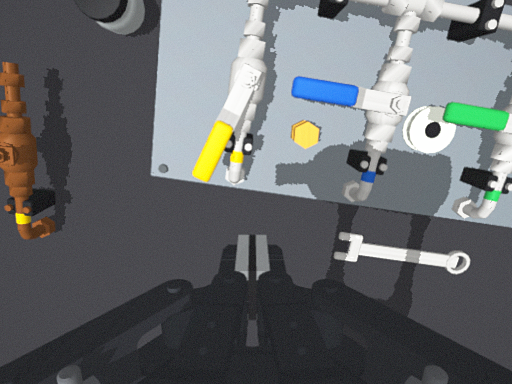

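The wrist view agrees with the top-camera estimate to 1–2 mm: yellow sleeve at (212,151), blue at (324,91), and the shut fingers clear at (252,250). I descend beside the yellow lever.

>>> apply_moves:
  xyz:
    - [0, 0, 0.16]
    - [0, 0, 0.16]
    - [0, 0, 0.14]
    - [0, 0, 0.062]
    - [0, 0, 0]
  rot:
    - [0, 0, 0]
    - [0, 0, 0]
    - [0, 0, 0]
    - [0, 0, 0]
    - [0, 0, 0]
  hand: [-1, -1, -1, -1, -1]

```text
clock: 2.78
position: [0.4749, 0.1496, 0.0736]
ee_rot: [0.0, 0.986, 0.164, -0.002]
contact_force: [0.1, -0.9, -0.3]
width: -0.0002
gripper_force: 0.0
```

>>> apply_moves:
  xyz:
    - [0.014, -0.027, 0]
    - [0.013, -0.026, 0]
    - [0.017, -0.063, 0]
    - [0.018, -0.031, 0]
    - [0.018, -0.031, 0]
    - [0.026, -0.026, 0]
    - [0.027, -0.026, 0]
    - [0, 0, 0]
  rot:
    - [0, 0, 0]
    - [0, 0, 0]
    - [0, 0, 0]
    - [0, 0, 0]
    - [0, 0, 0]
    - [0, 0, 0]
    - [0, 0, 0]
    - [0, 0, 0]
  hand: [-1, -1, -1, -1, -1, -1, -1, -1]

```text
clock: 3.78
position: [0.4917, 0.2295, 0.0751]
ee_rot: [0.001, 0.986, 0.166, -0.0]
contact_force: [-0.4, -2.2, 0.1]
width: 0.0001
gripper_force: 1.1
```

```bash
cat > look.py <<'E'
from plan import *
import sys
print(s['position'].round(4),s['clock'],s['contact_force'].round(1))
for n in ('top','side','wrist'):
    c=cam(n); save(c,sys.argv[1]+n+'.png')
    hsv=cv2.cvtColor(c['p'],cv2.COLOR_RGB2HSV)
    for k,(a,b) in {'yellow':((22,150,120),(34,255,255)),'blue':((100,150,80),(125,255,255)),'green':((45,150,60),(85,255,255))}.items():
        cs,_=cv2.findContours(cv2.inRange(hsv,a,b),0,2)
        for q in cs:
            if cv2.contourArea(q)<60: continue
            bp=cv2.boxPoints(cv2.minAreaRect(q)); w=on(c,bp,.0895)[:,:2]
            e=[w[1]-w[0],w[2]-w[1]]; e=max(e,key=np.linalg.norm); m=w.mean(0)
            if np.linalg.norm(e)<.035: continue
            ang=np.degrees(np.arctan2(e[1],e[0]))%180-100.7
            out=[k,n,m.round(3),'axis deg',round(ang,1)]
            for v in P:
                d=m-P[v]
                if np.linalg.norm(d)<.1: out+=[v,round(np.degrees(np.arctan2(d[1],d[0]))%360-100.7,1)]
            print(*out)
E
python3 look.py a
```

```text
[0.4917 0.2295 0.0751] 3.775 [-0.4 -2.2  0.1]
yellow top [0.403 0.46 ] axis deg 1.4
blue top [0.574 0.118] axis deg -1.3 air 180.7 n2 -0.6
green top [ 0.599 -0.019] axis deg -1.2 n2 180.3
yellow side [0.402 0.466] axis deg 0.0
yellow side [0.513 0.242] axis deg 31.1 air 29.5
blue side [0.572 0.122] axis deg 0.4 air 179.8 n2 0.2
green side [ 0.597 -0.015] axis deg 0.4 n2 179.3
yellow wrist [0.514 0.239] axis deg 30.9 air 30.0
```

The lever follows as planned and is now at about 30°. I continue to the stop.

>>> apply_moves:
  xyz:
    - [0.034, -0.018, 0]
    - [0.034, -0.017, 0]
    - [0.037, -0.011, 0]
    - [0.017, -0.004, 0]
    - [0.013, -0.003, 0]
    - [0, 0, 0]
    - [0, 0, 0]
  rot:
    - [0, 0, 0]
    - [0, 0, 0]
    - [0, 0, 0]
    - [0, 0, 0]
    - [0, 0, 0]
    - [0, 0, 0]
    - [0, 0, 0]
  hand: [-1, -1, -1, -1, -1, -1, -1]

```text
clock: 4.8
position: [0.5229, 0.2568, 0.0742]
ee_rot: [0.001, 0.986, 0.165, -0.002]
contact_force: [-3.1, -3.9, 0.5]
width: 0.0001
gripper_force: 2.0
```

```bash
python3 look.py b
```

```text
[0.5229 0.2568 0.0742] 4.8 [-3.1 -3.9  0.5]
yellow top [0.403 0.459] axis deg 0.8
blue top [0.574 0.118] axis deg -0.1 air 180.9 n2 -0.8
green top [ 0.599 -0.019] axis deg -1.2 n2 180.3
yellow side [0.402 0.466] axis deg 0.0
yellow side [0.544 0.259] axis deg 0.4 air 1.4
yellow wrist [0.546 0.255] axis deg 2.1 air 0.3
```

About 1° left; I press further until the stop is felt in the force.

>>> apply_moves:
  xyz:
    - [0.01, -0.002, 0]
    - [0.01, -0.002, 0]
    - [0, 0, 0]
    - [0, 0, 0]
  rot:
    - [0, 0, 0]
    - [0, 0, 0]
    - [0, 0, 0]
    - [0, 0, 0]
  hand: [-1, -1, -1, -1]

```text
clock: 5.45
position: [0.5254, 0.2584, 0.0741]
ee_rot: [0.002, 0.986, 0.165, -0.005]
contact_force: [-8.4, -6.8, 4.1]
width: -0.0002
gripper_force: 4.6
```

>>> apply_moves:
  xyz:
    - [0.01, -0.002, 0]
    - [0.01, -0.002, 0]
    - [0, 0, 0]
  rot:
    - [0, 0, 0]
    - [0, 0, 0]
    - [0, 0, 0]
  hand: [-1, -1, -1]

```text
clock: 5.82
position: [0.5256, 0.2591, 0.0736]
ee_rot: [0.003, 0.986, 0.165, -0.011]
contact_force: [-16.4, -12.0, 9.6]
width: 0.0001
gripper_force: 9.3
```

```bash
python3 look.py c
```

```text
[0.5256 0.2591 0.0736] 5.825 [-16.4 -12.    9.6]
yellow top [0.403 0.46 ] axis deg 0.8
blue top [0.574 0.118] axis deg -0.1 air 180.8 n2 -0.8
green top [ 0.599 -0.019] axis deg -1.2 n2 180.3
yellow side [0.402 0.466] axis deg -0.3
yellow side [0.547 0.26 ] axis deg 0.4 air -0.8
yellow wrist [0.549 0.256] axis deg -0.3 air -1.8
```

It is on the stop: 22 N with no further motion. I back off and rise.

>>> apply_moves:
  xyz:
    - [-0.05, 0.01, 0]
    - [-0.08, 0.02, 0]
    - [0, 0, -0.1]
    - [0, 0, -0.15]
    - [0, 0, 0]
  rot:
    - [0, 0, 0]
    - [0, 0, 0]
    - [0, 0, 0]
    - [0, 0, 0]
    - [0, 0, 0]
  hand: [-1, -1, -1, -1, -1]

```text
clock: 6.6
position: [0.5051, 0.2445, 0.1541]
ee_rot: [-0.002, 0.986, 0.165, 0.006]
contact_force: [-0.5, -0.7, 0.6]
width: 0.0
gripper_force: 0.0
```

```bash
python3 look.py d; python3 - <<'E'
from plan import *
z=.074
a=finger('n2',0,-1,.018)
path([[*a,.148],[*a,z]]+[[*finger('n2',l,-1,0),z] for l in (0,.25,.5,.75,1.,1.25,1.45,1.55,1.6,1.65)])
E
```

```text
[0.5051 0.2445 0.1541] 6.6 [-0.5 -0.7  0.6]
yellow top [0.403 0.46 ] axis deg 1.4
blue top [0.574 0.118] axis deg -0.4 air 180.8 n2 -0.7
green top [ 0.599 -0.019] axis deg -1.2 n2 180.3
yellow side [0.402 0.466] axis deg 0.2
yellow side [0.546 0.26 ] axis deg 0.4 air -0.0
blue side [0.573 0.122] axis deg 0.5 air 180.8 n2 -0.7
green side [ 0.598 -0.015] axis deg 0.5 n2 180.3
yellow wrist [0.547 0.255] axis deg 0.4 air -0.4
blue wrist [0.573 0.12 ] axis deg -0.1 air 180.2 n2 -0.1
[0.611 0.132 0.148] share [0.225 0.468 0.005]
[0.611 0.132 0.074] share [-0.     0.     0.247]
[0.593 0.129 0.074] share [-0.059 -0.009 -0.   ]
[0.572 0.128 0.074] share [-0.066 -0.019 -0.   ]
[0.555 0.124 0.074] share [-0.058 -0.006 -0.   ]
[0.539 0.115 0.074] share [-0.062  0.008 -0.   ]
[0.524 0.102 0.074] share [-0.061  0.025 -0.   ]
[0.512 0.085 0.074] share [-0.055  0.042 -0.   ]
[0.506 0.069 0.074] share [-0.036  0.045 -0.   ]
[0.505 0.06  0.074] share [-0.014  0.026 -0.   ]
[0.505 0.055 0.074] share [-0.006  0.014 -0.   ]
[0.504 0.051 0.074] share [-0.005  0.014 -0.   ]
```

Yellow stays shut (0 ± 1°). Next I move to the +x side of the blue lever.

>>> apply_moves:
  xyz:
    - [0.075, 0.156, 0]
    - [0.075, 0.156, 0]
    - [0.075, 0.156, 0]
    - [0, 0, 0]
    - [0, 0, 0]
  rot:
    - [0, 0, 0]
    - [0, 0, 0]
    - [0, 0, 0]
    - [0, 0, 0]
    - [0, 0, 0]
  hand: [-1, -1, -1, -1, -1]

```text
clock: 7.38
position: [0.6099, 0.1321, 0.1481]
ee_rot: [-0.001, 0.986, 0.165, -0.002]
contact_force: [-0.5, 0.4, -0.3]
width: 0.0001
gripper_force: 0.0
```

```bash
python3 - <<'E'
from plan import *
print(s['position'],s['ee_rot'])
z=.074
a=finger('n2',0,-1,.018)
path([[*a,z]])
E
```

```text
[0.60991358 0.13207985 0.14807279] [-5.25957594e-04  9.86333225e-01  1.64753588e-01 -1.65759140e-03]
[0.611 0.132 0.074] share [0.004 0.001 0.247]
```

>>> apply_moves:
  xyz:
    - [0, 0, 0.12]
    - [0, 0, 0.1]
    - [0, 0, 0.027]
    - [0, 0, 0]
  rot:
    - [0, 0, 0]
    - [0, 0, 0]
    - [0, 0, 0]
    - [0, 0, 0]
  hand: [-1, -1, -1, -1]

```text
clock: 7.88
position: [0.6104, 0.1327, 0.0755]
ee_rot: [-0.0, 0.986, 0.166, -0.0]
contact_force: [-0.1, 0.3, 0.8]
width: 0.0002
gripper_force: 0.0
```

>>> apply_moves:
  xyz:
    - [-0.03, -0.005, 0]
    - [-0.03, -0.005, 0]
    - [-0.066, -0.018, 0]
    - [-0.058, -0.006, 0]
    - [-0.062, 0.008, 0]
    - [0, 0, 0]
  rot:
    - [0, 0, 0]
    - [0, 0, 0]
    - [0, 0, 0]
    - [0, 0, 0]
    - [0, 0, 0]
    - [0, 0, 0]
  hand: [-1, -1, -1, -1, -1, -1]

```text
clock: 8.62
position: [0.5401, 0.1152, 0.0775]
ee_rot: [0.0, 0.986, 0.165, 0.003]
contact_force: [2.3, 1.0, 1.9]
width: 0.0002
gripper_force: 1.2
```

```bash
python3 look.py e; python3 - <<'E'
from plan import *
path([[*finger('n2',l,-1,0),.074] for l in (1.,1.25,1.45,1.55,1.6,1.65)])
E
```

```text
[0.5401 0.1152 0.0775] 8.625 [2.3 1.  1.9]
yellow top [0.403 0.46 ] axis deg 0.8
yellow top [0.548 0.255] axis deg -1.4 air -0.6
green top [ 0.599 -0.019] axis deg -1.2 n2 180.6
yellow side [0.402 0.466] axis deg 0.0
yellow side [0.546 0.26 ] axis deg 0.4 air -0.0
[0.524 0.102 0.074] share [-0.064  0.025  0.008]
[0.512 0.085 0.074] share [-0.055  0.042 -0.   ]
[0.506 0.069 0.074] share [-0.036  0.045 -0.   ]
[0.505 0.06  0.074] share [-0.014  0.026 -0.   ]
[0.505 0.055 0.074] share [-0.006  0.014 -0.   ]
[0.504 0.051 0.074] share [-0.005  0.014 -0.   ]
```

>>> apply_moves:
  xyz:
    - [-0.032, 0.012, 0.008]
    - [-0.032, 0.013, 0]
    - [-0.055, 0.042, 0]
    - [-0.036, 0.045, 0]
    - [-0.014, 0.026, 0]
    - [-0.006, 0.014, 0]
    - [0, 0, 0]
    - [0, 0, 0]
  rot:
    - [0, 0, 0]
    - [0, 0, 0]
    - [0, 0, 0]
    - [0, 0, 0]
    - [0, 0, 0]
    - [0, 0, 0]
    - [0, 0, 0]
    - [0, 0, 0]
  hand: [-1, -1, -1, -1, -1, -1, -1, -1]

```text
clock: 9.78
position: [0.5036, 0.0556, 0.0729]
ee_rot: [-0.0, 0.986, 0.165, -0.0]
contact_force: [1.0, 4.0, 2.0]
width: 0.0
gripper_force: 1.9
```

```bash
python3 look.py f; python3 - <<'E'
from plan import *
path([[*finger('n2',l,-1,0),.074] for l in (1.57,1.6,1.65)])
E
```

```text
[0.5036 0.0556 0.0729] 9.775 [1. 4. 2.]
yellow top [0.404 0.46 ] axis deg 1.4
yellow top [0.548 0.255] axis deg -1.4 air -0.6
green top [ 0.599 -0.019] axis deg -1.2 n2 180.3
yellow side [0.402 0.466] axis deg -0.3
yellow side [0.546 0.26 ] axis deg 0.4 air -0.0
green side [ 0.597 -0.015] axis deg 0.4 n2 179.3
blue wrist [0.524 0.039] axis deg -92.6 n2 87.8
[0.505 0.058 0.074] share [ 0.006 -0.007 -0.003]
[0.505 0.055 0.074] share [-0.004  0.008 -0.   ]
[0.504 0.051 0.074] share [-0.005  0.014 -0.   ]
```

Blue is at about 88°. I push on to the stop, in the direction square to the lever (tool about [-0.15, 0.99]).

>>> apply_moves:
  xyz:
    - [-0.002, 0.014, 0]
    - [-0.002, 0.014, 0]
    - [-0.002, 0.012, 0]
    - [0, 0, 0]
    - [0, 0, 0]
  rot:
    - [0, 0, 0]
    - [0, 0, 0]
    - [0, 0, 0]
    - [0, 0, 0]
    - [0, 0, 0]
  hand: [-1, -1, -1, -1, -1]

```text
clock: 10.55
position: [0.5039, 0.0539, 0.0731]
ee_rot: [-0.01, 0.987, 0.161, -0.0]
contact_force: [-0.4, 35.7, 5.3]
width: 0.0001
gripper_force: 18.0
```

On the stop: 36 N with only 1.7 mm of motion. Back off and rise.

>>> apply_moves:
  xyz:
    - [0, -0.05, 0]
    - [0, -0.07, 0]
    - [0, 0, -0.1]
    - [0, 0, -0.2]
    - [0, 0, -0.2]
    - [0, 0, 0]
  rot:
    - [0, 0, 0]
    - [0, 0, 0]
    - [0, 0, 0]
    - [0, 0, 0]
    - [0, 0, 0]
    - [0, 0, 0]
  hand: [-1, -1, -1, -1, -1, -1]

```text
clock: 11.3
position: [0.4967, 0.076, 0.2277]
ee_rot: [0.002, 0.986, 0.165, 0.004]
contact_force: [-0.2, 0.3, -0.1]
width: -0.0003
gripper_force: 0.0
```

>>> apply_moves:
  xyz:
    - [-0.1, 0.15, 0]
    - [-0.1, 0.15, 0]
    - [-0.1, 0.15, 0]
    - [-0.1, 0.15, 0]
    - [-0.1, 0.15, 0]
    - [-0.1, 0.15, 0]
    - [0, 0, 0]
    - [0, 0, 0]
  rot:
    - [0, 0, 0]
    - [0, 0, 0]
    - [0, 0, 0]
    - [0, 0, 0]
    - [0, 0, 0]
    - [0, 0, 0]
    - [0, 0, 0]
    - [0, 0, 0]
  hand: [-1, -1, -1, -1, -1, -1, -1, -1]

```text
clock: 12.3
position: [0.4108, -0.2362, 0.2218]
ee_rot: [-0.001, 0.986, 0.165, -0.001]
contact_force: [0.4, 0.8, -0.5]
width: 0.0
gripper_force: 0.0
```

```bash
python3 look.py g
```

```text
[ 0.4108 -0.2362  0.2218] 12.3 [ 0.4  0.8 -0.5]
yellow top [0.403 0.46 ] axis deg 1.4
yellow top [0.547 0.255] axis deg -1.8 air -0.5
blue top [0.517 0.036] axis deg -90.6 n2 89.3
green top [ 0.599 -0.019] axis deg -1.2 n2 180.3
yellow side [0.402 0.466] axis deg 0.0
yellow side [0.546 0.26 ] axis deg 0.4 air -0.0
blue side [0.514 0.039] axis deg -89.7 n2 86.4
green side [ 0.597 -0.015] axis deg 0.4 n2 179.3
```

View pics/gtop.png

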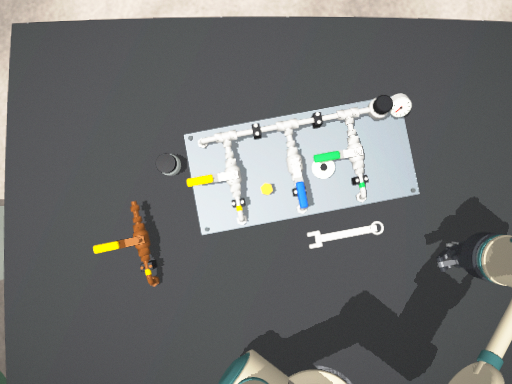

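The picture shows yellow square across its tube (200,181), blue in line with its tube (302,195) and green still shut (327,157). The loose things are where they were and the arm is clear, so I hand in.

```bash
python3 -c "
from rig import job
print(job.sign_off())"
```

```text
the job is handed in; nothing more can be done
None
```

The air lever was pushed shut onto its stop, then the nitrogen lever fully open onto its stop; argon and the loose things were left as they were, and the job was handed in (no verdict was returned).

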